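# Clear the candle-pouring bench

### The arm

A 6-joint arm with a two-finger parallel gripper is mounted at the origin on the work surface. World frame = base frame: x ahead of the robot, y to its left, z up, the work surface at z = 0. Lengths are in mm, angles in rad, forces in N, time in s.
With the tool pointing down it reaches from about 425 to 925 mm from the base axis. Payload 12.5 kg.
Tool frame: the origin (TCP) lies on the centre line of the jaws, within the pads' length; the fingertips stand 25 mm ahead of it and the grasp point (between the pads) lies 6 mm ahead of it; z points along the fingers, x is the direction in which the jaws open and shut, and the axes are right-handed (so a half turn about z gives the same grasp; the last joint's range is limited). The gripper opens to 85 mm and grips with 20 to 120 N. Pads are 22 mm wide; open, the fingers measure 114 mm over their backs; the gripper's body (76 mm by 85 mm) begins 54 mm behind the grasp point. The pads swing forward as they close: fully open they stand 13 mm farther back than shut.
Start: joints at [-1.325, 0.491, 1.559, -0, 1.092, -0.106], TCP at [215.39, -586.727, 256.327] pointing down, gripper open.
Joint ranges: [-3.1, 3.1], [-0.84, 2.19], [0.05, 2.79], [-1.13, 4.28], [0.06, 2.93], [-2.69, 2.69]. Speed limits (rad/s): [2.22, 2.22, 2.79, 3.14, 3.14, 3.14].

### API

Orientations are given as a unit quaternion [x, y, z, w].
In Python, from workcell import readout, cams, workorder gives the robot as it stands. The module is installed in compiled form; this text tells all that it offers.
- The arm moves only by the tool servo_tool, never from a script. Its argument "commands" is text: rows parted by semicolons, each of 7 numbers parted by spaces: the turn, a rotation vector about the tool's x, y, z in degrees, then the shift along the tool's x, y, z in mm, then the gripper command: -1 is shut, 1 is fully open, values between are in proportion. A call has exactly 10 rows; each row is the pose to reach, as a shift and turn from the pose commanded when the call began, along the tool's axes at that moment; what a row does not reach only later rows make up. A row lasts 1/8 s, in which the tool goes at most 62.5 mm and 10.7 degrees, less where a joint would pass 70% of its speed; a pose out of reach is approached as far as the arm can. A call with a gripper value outside its range is refused whole. The fingers move at their own pace and stop on an object; "squeeze" is the grip in N (left out, the last holds). Time passes only in rows, so rows that repeat a pose let the fingers close, or fill a call up. It gives the time, the measured TCP pose, the force and the opening at its end, in the units of the state.
- readout.sense(): the state, without advancing time (a new reading comes with each control period).
- cams.get_image(name): name is "side" or "top"; returns the picture (384x512x3 uint8, blue, green, red); there is no depth.
- cams.calibration(name): a dict with "vfov" (degrees; the focal length in pixels is half the picture's height over the tangent of half this angle, whatever the lens; pixels are square), "cx", "cy" (the principal point, pixels), "cam_to_world" (4x4, takes a point from camera to world coordinates). Camera axes: x right, y up, looking along -z (the intrinsics and any distortion apply to the point x, -y, -z); pixel columns grow to the right and rows downward; lengths in mm; the calibration is good to about 2 mm. A picture is of the moment at which its call begins. calibration takes no time and is no camera call.
- workorder.finish_job(): hands the job in, once; it reports no verdict.
The state is a dict: "time": time; "joint_pos": joint angles; "dq": joint speeds; "joint_efforts": joint torques, N m; "position": TCP position; "tool_rot": TCP orientation; "force": force on the tool from outside, world axes, zero at the start; "torque": the same for the moment, N m; "width": finger opening in mm.
Only numpy, scipy, OpenCV 4.12 (cv2) and the standard library are available. Lean on these libraries where they do the work, as an engineer would, in place of code of your own. Each camera call takes 0.05 s, during which the arm holds its last target. There are 200 camera calls.

### The job

Put the candle bench in order: stand the cup that is mouth-up in the middle of the round cork coaster and close it with the other cup, mouth-down, rim squarely on rim. Stand the two amber bottles upright in the wooden caddy, one in each bay, and lay the steel wick bar flat in the white enamel tray. Leave the marker pen and the little brass tin where they lie.

Things in the scene. Friction and masses are not known exactly. Their poses are not given: they have to be found in the camera images.
- cup_up: white ceramic candle cup, straight-sided, 62 mm across, 55 mm tall, wall 6 mm, standing mouth-up on the bench (you see into it). Origin: centre of its underside, z up towards the mouth; the rim is 55 mm above the origin. About 160 g
- cup_down: the same kind of white ceramic cup, 62 mm across, 55 mm tall, wall 6 mm, standing mouth-down (you see its closed base on top). Origin: centre of its rim plane, which is underneath and rests on the bench; z points up to the closed base, 55 mm above the origin. About 160 g
- bottle_tall: taller amber glass bottle with paper label and black cap, 84 mm tall: body 32 mm across up to 70 mm, then the cap, 26 mm across. Stands upright; origin: centre of its underside, z up. About 90 g
- bottle_short: shorter amber glass bottle with paper label and black cap, 66 mm tall: body 32 mm across up to 52 mm, then the cap, 26 mm across. Stands upright; origin: centre of its underside, z up. About 70 g
- wick_bar: flat steel wick-centring bar with a row of five dark holes, 110 mm long (its x), 18 mm wide (its y), 6 mm thick (z), lying flat. Origin: centre of its underside. About 60 g
- coaster: round flat cork coaster, 100 mm across, 8 mm thick, fixed to the bench. Origin: centre of its underside; z up
- caddy: low open wooden box, 90 mm (its x) by 160 mm (its y), 25 mm high, walls, floor and divider 5 mm thick, fixed. One divider across the middle makes two equal bays, each 80 mm (x) by 72 mm (y) inside, centred 39 mm from the caddy's centre along +y and -y. Origin: centre of its underside; the bay floors are 5 mm above it
- tray: shallow white enamel tray with blue rim, 110 mm (its x) by 170 mm (its y), 20 mm high with the rim, walls and floor 4 mm thick, inside 102 by 162 mm, fixed. The bar fits lengthwise, along the tray's y. Origin: centre of its underside; the floor is 4 mm above it
- marker: bystander: white marker pen with black cap lying on the bench, 125 mm long (its x), 12 mm thick. Origin: centre of its underside. Leave it where it lies
- wick_tin: bystander: small closed brass tin, 24 mm across, 16 mm high. Origin: centre of its underside. Leave it where it stands
Mind the look-alikes: they are no part of the job. What is shaped like the bottle_tall but purple or turquoise is not meant.

How it is judged:
By the outcome, as a careful person would: the job done as asked, in the order asked, and still so for the second after the job is handed in, with the robot touching nothing.
It also fails if it takes over 141 s, if anything falls off the work surface, if the arm or the gripper's body presses on something with over 40 N, if the wrist force passes 120 N, or if a joint passes its speed limit or range.

## Working session

There is one attempt and no reset: what is moved stays moved. The work goes in short steps, Python scripts to look and compute and a tool call to move; the robot and the scene stay as the last step left them, time stands still between calls to the robot, and variables do not carry over. Pictures are saved under pics/ and viewed, about 12 in all and at most 16, crops included, and the job is handed in when it is done.

Besides the shell and the picture viewer there is one more tool, called after "Emit:" as name(argument=value, ...), one argument or row to a line, values as JSON. servo_tool: Moves the arm, as the interface text tells. Its arguments: {"type":"object","properties":{"commands":{"type":"string"},"squeeze":{"type":"number"}},"required":["commands"]}

```bash
mkdir -p pics; ls; python3 - <<'E'
from workcell import readout, cams
import cv2
print(readout.sense())
for n in ("top","side"):
    c=cams.calibration(n);print(n,c)
    cv2.imwrite(f"pics/{n}0.png",cams.get_image(n))
E
```

```text
pics
{'time': 0.0, 'joint_pos': array([-1.32459435e+00,  4.91555692e-01,  1.55947990e+00, -4.68401413e-06,
        1.09172061e+00, -1.05629640e-01]), 'dq': array([0.00046458, 0.00151659, 0.00015718, 0.00122345, 0.00242216,
       0.00135786]), 'joint_efforts': array([ 4.18674928e-03, -6.18436289e+01, -2.61587441e+01,  3.96060000e-05,
        4.05949322e-03, -1.42678522e-05]), 'position': array([ 215.33604785, -586.50195326,  255.719646  ]), 'tool_rot': array([ 8.19944929e-01, -5.72442115e-01, -4.40614352e-04, -3.79902594e-04]), 'force': array([-0.90823107,  0.23080999,  0.284785  ]), 'torque': array([ 0.02923278, -0.03641449,  0.02354443]), 'width': 85.3879988594983}
top {'vfov': 46.4634240266607, 'cx': 252.02955698052807, 'cy': 194.00749607883674, 'cam_to_world': array([[-2.53553728e-02,  9.97111464e-01, -7.15949244e-02,
         4.09792503e+02],
       [-9.99227706e-01, -2.74293972e-02, -2.81357297e-02,
        -9.51458782e+00],
       [-3.00182642e-02,  7.08262401e-02,  9.97036884e-01,
         1.00743494e+03],
       [ 0.00000000e+00,  0.00000000e+00,  0.00000000e+00,
         1.00000000e+00]])}
side {'vfov': 44.01378985000632, 'cx': 255.64572195164047, 'cy': 188.2251221251499, 'cam_to_world': array([[-8.99615841e-01,  2.93652514e-01, -3.23202012e-01,
         4.97687064e+01],
       [-4.36326092e-01, -6.34348910e-01,  6.38138701e-01,
         8.37758926e+02],
       [-1.76318107e-02,  7.15101155e-01,  6.98798582e-01,
         9.90048210e+02],
       [ 0.00000000e+00,  0.00000000e+00,  0.00000000e+00,
         1.00000000e+00]])}
```

View pics/top0.png

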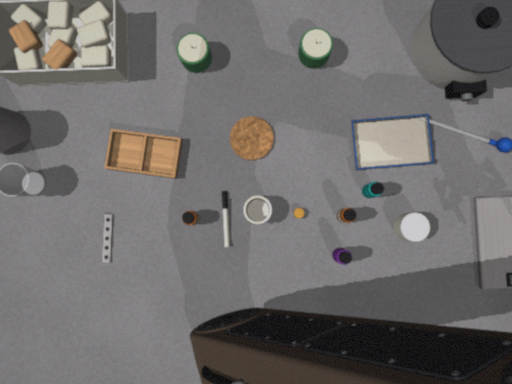

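View pics/side0.png

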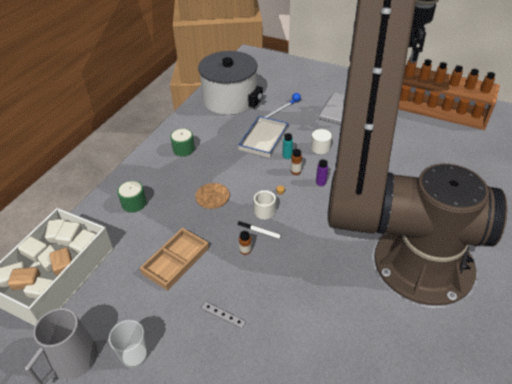

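The top view (right = −y, up = +x) shows: caddy (144,153), coaster (252,138), tray (393,142), the open cup (258,209), the closed cup (415,227), bottles (190,217) and (347,215), bar (107,238), marker (226,220), tin (299,213), and turquoise/purple decoys at (373,190)/(342,256). Next, a zoom to get subpixel positions.

```bash
cat > h.py <<'E'
import numpy as np, cv2
from workcell import readout, cams
def K(n):
    c=cams.calibration(n); f=192/np.tan(np.radians(c["vfov"]/2)); return f,c["cx"],c["cy"],c["cam_to_world"]
def ray(n,u,v,z):
    f,cx,cy,T=K(n); d=T[:3,:3]@np.array([(u-cx)/f,-(v-cy)/f,-1.]); o=T[:3,3]
    return (o+d*(z-o[2])/d[2])[:2]
def proj(n,P):
    f,cx,cy,T=K(n); p=T[:3,:3].T@(np.asarray(P,float)-T[:3,3]); return np.array([cx+f*p[0]/-p[2], cy-f*p[1]/-p[2]])
def crop(n,img,u0,v0,u1,v1,s,name):
    cv2.imwrite(f"pics/{name}.png",cv2.resize(img[v0:v1,u0:u1],None,fx=s,fy=s,interpolation=cv2.INTER_CUBIC))
E
python3 - <<'E'
from h import *
t=cv2.imread("pics/top0.png"); s=cv2.imread("pics/side0.png")
crop("top",t,90,100,270,280,3.3,"topL"); crop("top",t,240,100,440,280,3.3,"topR"); crop("side",s,130,100,340,330,2.6,"sideC")
for n,u,v,z in [("top",252,138,8),("side",212,195,8),("top",144,153,25),("side",175,257,25),("top",107,238,6),("side",223.5,314.5,6),("top",393,141,20),("side",265,136,20)]: print(n,u,v,ray(n,u,v,z).round(1))
E
```

```text
top 252 138 [608.5  15.5]
side 212 195 [607.4  20. ]
top 144 153 [578.8 257.2]
side 175 257 [573.  267.6]
top 107 238 [391.4 347.9]
side 223.5 314.5 [389. 350.]
top 393 141 [ 589.6 -296.5]
side 265 136 [ 577.8 -282.3]
```

View pics/topL.png

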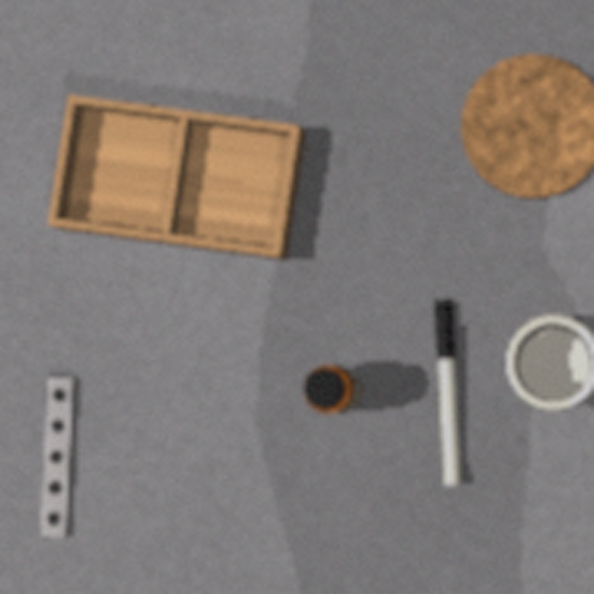

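View pics/topR.png

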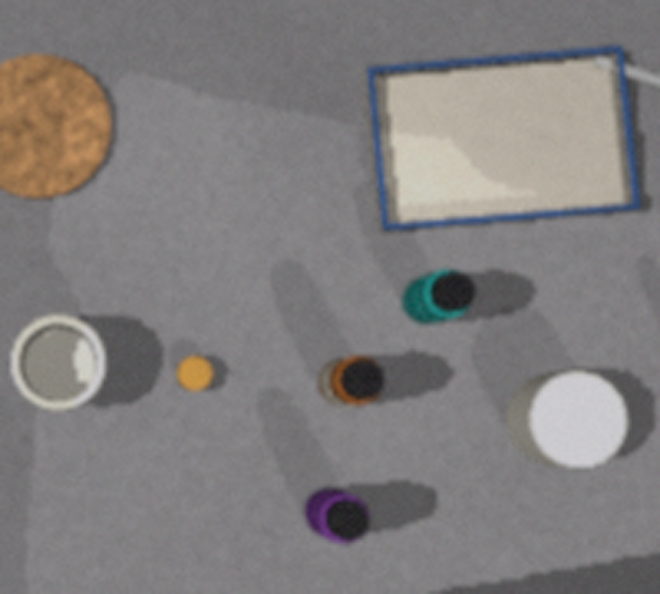

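View pics/sideC.png

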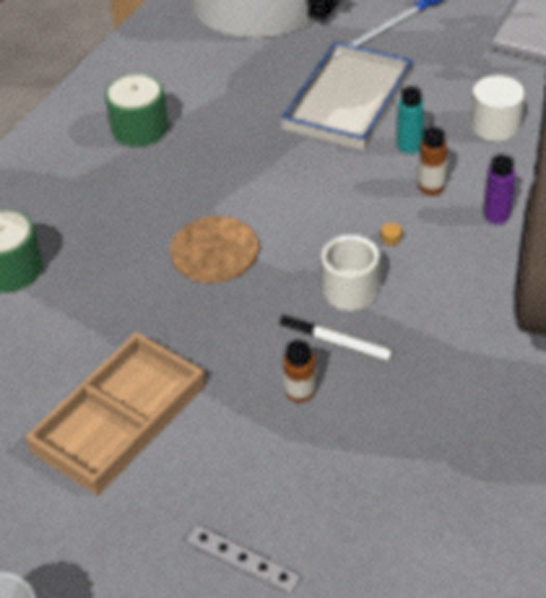

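```bash
cat > fit.py <<'E'
from h import *
from scipy.optimize import least_squares
from scipy.spatial.transform import Rotation as R
off={"L":("top",90,100,3.3),"R":("top",240,100,3.3),"S":("side",130,100,2.6)}
O=[] # obj, crop, u,v, local xyz, weight
def a(o,c,u,v,x,y,z,w=1): 
    n,u0,v0,s=off[c]; O.append((o,n,u0+(u+.5)/s-.5,v0+(v+.5)/s-.5,x,y,z,w))
for c,pts in (("L",[(69,96),(301,125),(281,251),(50,221)]),("S",[(29,436),(137,336),(206,374),(97,469)])):
    for (u,v),(x,y) in zip(pts,[(45,80),(45,-80),(-45,-80),(-45,80)]): a("caddy",c,u,v,x,y,25)
for c,pts in (("R",[(369,68),(622,47),(641,208),(386,229)]),("S",[(284,123),(341,44),(412,62),(365,138)])):
    for (u,v),(x,y) in zip(pts,[(55,85),(55,-85),(-55,-85),(-55,85)]): a("tray",c,u,v,x,y,20)
a("coaster","L",537,126,0,0,8);a("coaster","R",41,127,0,0,8);a("coaster","S",215,246,0,0,8)
a("cup_up","R",59,362,0,0,55);a("cup_up","S",351,263,0,0,55)
a("cup_down","R",578,419,0,0,55);a("cup_down","S",498,93,0,0,55)
a("tall","R",362,380,0,0,84);a("tall","S",434,133,0,0,84)
a("short","L",324,389,0,0,66);a("short","S",298,346,0,0,66)
a("tin","R",195,373,0,0,16);a("tin","S",391,229,0,0,16)
# bar: ends' mid points, x along; holes middle
a("bar","L",62,376,55,0,6);a("bar","L",54,537,-55,0,6);a("bar","L",56,457,0,0,6)
a("bar","S",196,533,55,0,6);a("bar","S",293,581,-55,0,6);a("bar","S",243,557,0,0,6)
a("marker","L",446,300,62.5,0,6);a("marker","L",451,487,-62.5,0,6)
a("marker","S",282,320,62.5,0,6);a("marker","S",390,354,-62.5,0,6)
names=list(dict.fromkeys(o[0] for o in O))
init=dict(caddy=(578,257,-.1),tray=(589,-296,.1),coaster=(608,15,0),cup_up=(450,0,0),cup_down=(420,-320,0),tall=(440,-190,0),short=(430,150,0),tin=(440,-85,0),bar=(391,348,0),marker=(430,70,0))
C={n:K(n) for n in("top","side")}
def projd(n,P,q):
    f,cx,cy,T=C[n]; k1,k2=q[:2]; p=R.from_rotvec(q[2:5]).apply(T[:3,:3].T@(np.asarray(P)-T[:3,3]-q[5:8]))
    X=np.array([[p[0],-p[1],-p[2]]]); uv,_=cv2.projectPoints(X,np.zeros(3),np.zeros(3),np.array([[f,0,cx],[0,f,cy],[0,0,1.]]),np.array([k1,k2,0,0]))
    return uv.ravel()
sig=np.array([.3,.3,.002,.002,.002,2,2,2])
def res(p):
    q={"top":p[:8]*sig,"side":p[8:16]*sig}; r=list(p[:16])
    for o,n,u,v,x,y,z,w in O:
        X,Y,t=p[16+3*names.index(o):][:3]; c,s=np.cos(t),np.sin(t)
        r+=list((projd(n,[X+c*x-s*y,Y+s*x+c*y,z],q[n])-[u,v])/.6)
    return np.array(r+[0])
if __name__=="__main__":
    p0=np.r_[np.zeros(16),np.ravel([init[n] for n in names])]
    s=least_squares(res,p0,x_scale="jac"); p=s.x; np.save("fit.npy",p)
    print("cost",s.cost,"top",(p[:8]*sig).round(4),"side",(p[8:16]*sig).round(4))
    for i,n in enumerate(names):
        idx=[16+2*j for j,o in enumerate(O) if o[0]==n]
        print(n,p[16+3*i:19+3*i].round(3),"res px",np.abs(np.r_[[s.fun[j:j+2] for j in idx]]*.6).max(1).round(1))
E
python3 fit.py
```

```text
cost 64.06690877648744 top [-0.0628  0.2     0.     -0.0008  0.0013  0.3853 -0.2105  0.0933] side [-2.186e-01  2.100e-02 -1.700e-03 -1.400e-03 -1.000e-04 -3.854e-01
  2.104e-01  9.332e-01]
caddy [ 5.81832e+02  2.61367e+02 -1.65000e-01] res px [0.7 0.4 1.  0.6 1.1 1.3 1.2 3.4]
tray [ 5.88639e+02 -2.95925e+02  5.20000e-02] res px [0.3 0.2 0.4 0.2 1.9 1.9 0.5 0.4]
coaster [   609.521     15.406 -15293.352] res px [0.2 0.4 0.5]
cup_up [ 444.441    8.972 -419.024] res px [0.9 1.9]
cup_down [  399.955  -324.053 -3362.485] res px [0.1 0.2]
tall [  428.551  -182.701 -2159.063] res px [0.4 1.1]
short [   432.91     153.382 -13622.291] res px [0.6 1.2]
tin [  437.596   -83.867 -8950.575] res px [0.3 0.7]
bar [ 3.91648e+02  3.51174e+02 -6.00000e-02] res px [0.5 0.8 0.1 1.1 1.  0.6]
marker [4.28947e+02 7.94120e+01 1.50000e-02] res px [0.1 0.8 0.2 1.3]
```

```bash
cat > go.py <<'E'
import sys
from h import *
def pose():
    s=readout.sense(); x,y,z,w=s["tool_rot"]
    return s["position"],np.arctan2(2*(x*y+z*w),1-2*(y*y+z*z)),s
def show(*wps):
    p,psi,s=pose(); X=np.array([np.cos(psi),np.sin(psi)]); Y=np.array([np.sin(psi),-np.cos(psi)])
    print("t",round(s["time"],2),"pos",p.round(1),"psi",np.degrees(psi).round(1),"w",round(s["width"],1),"F",s["force"].round(1))
    for x,y,z,a in wps:
        d=np.array([x,y])-p[:2]; print((x,y,z,a),"-> turn z",((np.degrees(psi)-a+180)%360-180).round(1),"shift",(X@d).round(1),(Y@d).round(1),(p[2]-z).round(1))
if __name__=="__main__":
    show(*[tuple(map(float,a.split(","))) for a in sys.argv[1:]])
E
sed -i 's/,(97,469)\])/])/' fit.py; python3 fit.py; python3 go.py 450,-300,170,-45 444,9,150,-45 444,9,36,-45
```

```text
cost 43.37870273045781 top [-3.630e-02  1.033e-01 -2.000e-04 -7.000e-04  7.000e-04  2.198e-01
  3.320e-02 -1.151e-01] side [-1.3670e-01  1.5000e-03 -1.5000e-03 -1.5000e-03  8.0000e-04 -2.1990e-01
 -3.3200e-02  1.1622e+00]
caddy [ 5.81040e+02  2.61759e+02 -1.64000e-01] res px [0.6 0.3 1.2 0.8 0.1 0.9 0.9]
tray [ 5.88587e+02 -2.95265e+02  5.30000e-02] res px [0.2 0.2 0.4 0.3 1.8 2.  0.5 0.5]
coaster [ 609.471   15.565 5985.796] res px [0.1 0.4 0.5]
cup_up [ 444.498    9.068 5679.882] res px [0.9 1.8]
cup_down [ 400.266 -323.24  5969.161] res px [0.1 0.2]
tall [  428.678  -182.349 14294.49 ] res px [0.4 1.1]
short [   432.98     153.346 -10802.487] res px [0.6 1.3]
tin [  437.688   -83.727 -5390.41 ] res px [0.3 0.8]
bar [ 3.92057e+02  3.49946e+02 -5.90000e-02] res px [0.3 0.5 0.3 1.  1.2 0.3]
marker [4.29059e+02 7.94450e+01 1.60000e-02] res px [0.  0.9 0.3 1.3]
t 0.1 pos [ 215.4 -586.5  255.8] psi -69.8 w 85.3 F [ 0.2 -0.1  0.7]
(450.0, -300.0, 170.0, -45.0) -> turn z -24.8 shift -188.1 -319.0 85.8
(444.0, 9.0, 150.0, -45.0) -> turn z -24.8 shift -480.2 -419.9 105.8
(444.0, 9.0, 36.0, -45.0) -> turn z -24.8 shift -480.2 -419.9 219.8
```

Emit:
servo_tool(
  commands="0 0 -8 -60 -55 10 1; 0 0 -16 -90 -110 20 1; 0 0 -24.8 -120 -165 40 1; 0 0 -24.8 -145 -220 60 1; 0 0 -24.8 -170 -275 80 1; 0 0 -24.8 -200 -323 86 1; 0 0 -24.8 -255 -342 90 1; 0 0 -24.8 -310 -361 95 1; 0 0 -24.8 -365 -380 100 1; 0 0 -24.8 -420 -399 105 1",
)

```text
time: 1.35
position: [444.9, -53.1, 151.1]
tool_rot: [0.924, -0.383, 0.0, 0.0]
force: [1.0, 0.3, 0.2]
width: 85.4
```

```bash
python3 go.py 444.5,9,130,-45 444.5,9,36,-45
```

```text
t 1.35 pos [444.9 -53.1 151.1] psi -45.1 w 85.4 F [1.  0.3 0.2]
(444.5, 9.0, 130.0, -45.0) -> turn z -0.1 shift -44.2 -43.6 21.1
(444.5, 9.0, 36.0, -45.0) -> turn z -0.1 shift -44.2 -43.6 115.1
```

Emit:
servo_tool(
  commands="0 0 0 -25 -22 15 1; 0 0 0 -44.2 -43.6 21 1; 0 0 0 -44.2 -43.6 35 1; 0 0 0 -44.2 -43.6 55 1; 0 0 0 -44.2 -43.6 75 1; 0 0 0 -44.2 -43.6 95 1; 0 0 0 -44.2 -43.6 107 1; 0 0 0 -44.2 -43.6 115 1; 0 0 0 -44.2 -43.6 115 1; 0 0 0 -44.2 -43.6 115 1",
  squeeze=20,
)

```text
time: 2.6
position: [445.0, 7.1, 36.7]
tool_rot: [0.924, -0.383, 0.0, -0.0]
force: [-0.3, -0.8, 0.2]
width: 85.6
```

```bash
python3 - <<'E'
from go import *
show()
crop("top",cams.get_image("top"),190,130,330,250,3.5,"t1")
crop("side",cams.get_image("side"),190,150,340,270,3.5,"s1")
a=cv2.imread("pics/t1.png");b=cv2.imread("pics/s1.png")
cv2.imwrite("pics/c1.png",cv2.resize(np.vstack([np.pad(a,((0,0),(0,b.shape[1]-a.shape[1]),(0,0))),b]),None,fx=.7,fy=.7))
E
```

```text
t 2.6 pos [445.    7.1  36.7] psi -45.0 w 85.6 F [-0.3 -0.8  0.2]
```

View pics/c1.png

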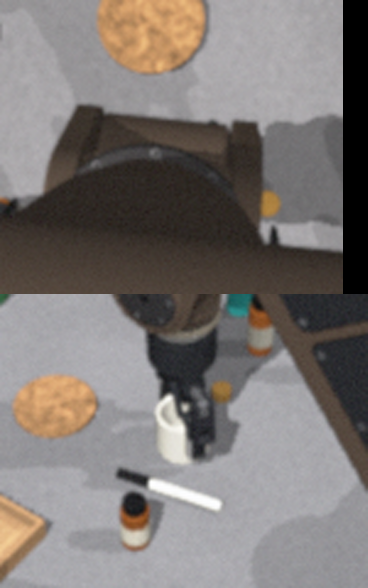

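Side crop: the open jaws straddle the cup (side, approx. (243,214)) and touch neither the marker nor the tin. I'll centre the cup by squeezing it at two angles, 90° apart.

Emit:
servo_tool(
  commands="0 0 0 0 0 0 -1; 0 0 0 0 0 0 -1; 0 0 0 0 0 0 -1; 0 0 0 0 0 0 -1; 0 0 0 0 0 0 -1; 0 0 0 0 0 0 -1; 0 0 0 0 0 0 -1; 0 0 0 0 0 0 -1; 0 0 0 0 0 0 -1; 0 0 0 0 0 0 -1",
  squeeze=20,
)

```text
time: 3.95
position: [444.9, 7.1, 36.7]
tool_rot: [0.924, -0.383, 0.0, -0.0]
force: [-1.7, -0.8, 7.7]
width: 62.8
```

Emit:
servo_tool(
  commands="0 0 0 0 0 0 1; 0 0 0 0 0 0 1; 0 0 0 0 0 0 1; 0 0 0 0 0 0 1; 0 0 -10 0 0 0 1; 0 0 -20 0 0 0 1; 0 0 -30 0 0 0 1; 0 0 -40 0 0 0 1; 0 0 -50 0 0 0 1; 0 0 -60 0 0 0 1",
)

```text
time: 5.2
position: [444.8, 7.1, 36.2]
tool_rot: [0.991, 0.133, -0.0, 0.0]
force: [0.4, -0.0, -0.2]
width: 85.7
```

Emit:
servo_tool(
  commands="0 0 -10 0 0 0 1; 0 0 -20 0 0 0 1; 0 0 -30 0 0 0 1; 0 0 -30 0 0 0 -1; 0 0 -30 0 0 0 -1; 0 0 -30 0 0 0 -1; 0 0 -30 0 0 0 -1; 0 0 -30 0 0 0 -1; 0 0 -30 0 0 0 -1; 0 0 -30 0 0 0 -1",
  squeeze=40,
)

```text
time: 6.45
position: [444.8, 7.1, 36.5]
tool_rot: [0.925, 0.381, 0.0, 0.0]
force: [-0.7, 0.4, 5.5]
width: 60.1
```

```bash
python3 go.py 445,8,110,45 609.5,15.6,110,45 609.5,15.6,45,45
```

```text
t 6.45 pos [444.8   7.1  36.5] psi 44.8 w 60.1 F [-0.7  0.4  5.5]
(445.0, 8.0, 110.0, 45.0) -> turn z -0.2 shift 0.7 -0.5 -73.5
(609.5, 15.6, 110.0, 45.0) -> turn z -0.2 shift 122.9 109.9 -73.5
(609.5, 15.6, 45.0, 45.0) -> turn z -0.2 shift 122.9 109.9 -8.5
```

Emit:
servo_tool(
  commands="0 0 0 0 0 -15 -1; 0 0 0 0 0 -40 -1; 0 0 0 10 10 -60 -1; 0 0 0 40 36 -70 -1; 0 0 0 70 63 -73 -1; 0 0 0 100 90 -73 -1; 0 0 0 118 106 -73 -1; 0 0 0 122.9 109.9 -73 -1; 0 0 0 122.9 109.9 -60 -1; 0 0 0 122.9 109.9 -45 -1",
)

```text
time: 7.7
position: [608.4, 16.2, 80.2]
tool_rot: [0.924, 0.382, -0.0, -0.0]
force: [-0.3, 0.3, -2.0]
width: 60.6
```

```bash
python3 go.py  609.5,15.6,46,45
```

```text
t 7.7 pos [608.4  16.2  80.2] psi 44.9 w 60.6 F [-0.3  0.3 -2. ]
(609.5, 15.6, 46.0, 45.0) -> turn z -0.1 shift 0.4 1.2 34.2
```

Emit:
servo_tool(
  commands="0 0 0 0.4 1.2 12 -1; 0 0 0 0.4 1.2 22 -1; 0 0 0 0.4 1.2 28 -1; 0 0 0 0.4 1.2 32 -1; 0 0 0 0.4 1.2 33 -1; 0 0 0 0.4 1.2 34 -1; 0 0 0 0.4 1.2 34 -1; 0 0 0 0.4 1.2 34 -1; 0 0 0 0.4 1.2 34 -1; 0 0 0 0.4 1.2 34 -1",
)

```text
time: 8.95
position: [610.7, 15.6, 47.3]
tool_rot: [0.924, 0.382, 0.0, 0.0]
force: [0.9, -0.2, -1.3]
width: 60.0
```

```bash
python3 - <<'E'
from go import *
show((609.5,15.6,45,45))
a=cams.get_image("top");b=cams.get_image("side")
crop("top",a,190,90,330,200,3.5,"t2")
crop("side",b,140,120,290,250,3.5,"s2")
a=cv2.imread("pics/t2.png");b=cv2.imread("pics/s2.png")
cv2.imwrite("pics/c2.png",cv2.resize(np.vstack([np.pad(a,((0,0),(0,b.shape[1]-a.shape[1]),(0,0))),b]),None,fx=.7,fy=.7))
E
```

```text
t 8.95 pos [610.7  15.6  47.3] psi 45.0 w 60.0 F [ 0.9 -0.2 -1.3]
(609.5, 15.6, 45, 45) -> turn z -0.0 shift -0.8 -0.8 2.3
```

View pics/c2.png

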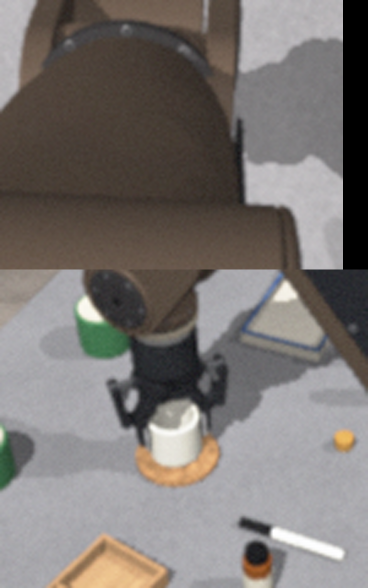

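Side crop: the gripped cup hangs just above the coaster, at its middle. Lower 2.5 mm and release.

Emit:
servo_tool(
  commands="0 0 0 -0.7 -0.7 1 -1; 0 0 0 -0.7 -0.7 2 -1; 0 0 0 -0.7 -0.7 2.7 -1; 0 0 0 -0.7 -0.7 2.7 -1; 0 0 0 -0.7 -0.7 2.7 -1; 0 0 0 -0.7 -0.7 2.7 -1; 0 0 0 -0.7 -0.7 2.7 -1; 0 0 0 -0.7 -0.7 2.7 -1; 0 0 0 -0.7 -0.7 2.7 -1; 0 0 0 -0.7 -0.7 2.7 -1",
)

```text
time: 10.3
position: [609.6, 15.6, 44.6]
tool_rot: [0.924, 0.382, 0.0, 0.0]
force: [-0.1, -0.3, -0.9]
width: 60.3
```

```bash
python3 go.py  609.5,15.6,45,45
```

```text
t 10.3 pos [609.6  15.6  44.6] psi 45.0 w 60.3 F [-0.1 -0.3 -0.9]
(609.5, 15.6, 45.0, 45.0) -> turn z -0.0 shift -0.1 -0.1 -0.4
```

Emit:
servo_tool(
  commands="0 0 0 0 0 0 1; 0 0 0 0 0 0 1; 0 0 0 0 0 0 1; 0 0 0 0 0 0 1; 0 0 0 0 0 -20 1; 0 0 0 0 0 -60 1; 0 0 0 0 0 -100 1; 0 0 0 0 0 -120 1; 0 0 0 -45 10 -125 1; 0 0 0 -90 20 -125 1",
)

```text
time: 11.55
position: [559.6, -62.7, 170.2]
tool_rot: [0.924, 0.383, 0.0, 0.0]
force: [0.3, 0.3, 0.0]
width: 85.3
```

```bash
python3 go.py 400.3,-323.2,150,0 400.3,-323.2,36,0
```

```text
t 11.55 pos [559.6 -62.7 170.2] psi 45.0 w 85.3 F [0.3 0.3 0. ]
(400.3, -323.2, 150.0, 0.0) -> turn z 45.0 shift -296.9 71.5 20.2
(400.3, -323.2, 36.0, 0.0) -> turn z 45.0 shift -296.9 71.5 134.2
```

Emit:
servo_tool(
  commands="0 0 0 -55 14 5 1; 0 0 0 -110 28 10 1; 0 0 0 -165 42 15 1; 0 0 0 -220 56 20 1; 0 0 0 -270 66 20 1; 0 0 0 -296.9 71.5 25 1; 0 0 0 -296.9 71.5 55 1; 0 0 0 -296.9 71.5 85 1; 0 0 0 -296.9 71.5 100 1; 0 0 0 -296.9 71.5 100 1",
  squeeze=20,
)

```text
time: 12.8
position: [400.4, -322.3, 69.1]
tool_rot: [0.924, 0.382, -0.0, -0.001]
force: [-0.1, 0.5, 0.5]
width: 85.5
```

```bash
python3 - <<'E'
from go import *
show((400.3,-323.2,36,45))
a=cams.get_image("top");b=cams.get_image("side")
crop("top",a,200,90,300,190,4,"t3")
crop("side",b,240,80,380,180,4,"s3")
a=cv2.imread("pics/t3.png");b=cv2.imread("pics/s3.png")
cv2.imwrite("pics/c3.png",np.vstack([np.pad(a,((0,0),(0,b.shape[1]-a.shape[1]),(0,0))),b])[:800])
E
```

```text
t 12.8 pos [ 400.4 -322.3   69.1] psi 45.0 w 85.5 F [-0.1  0.5  0.5]
(400.3, -323.2, 36, 45) -> turn z -0.0 shift -0.7 0.6 33.1
```

View pics/c3.png

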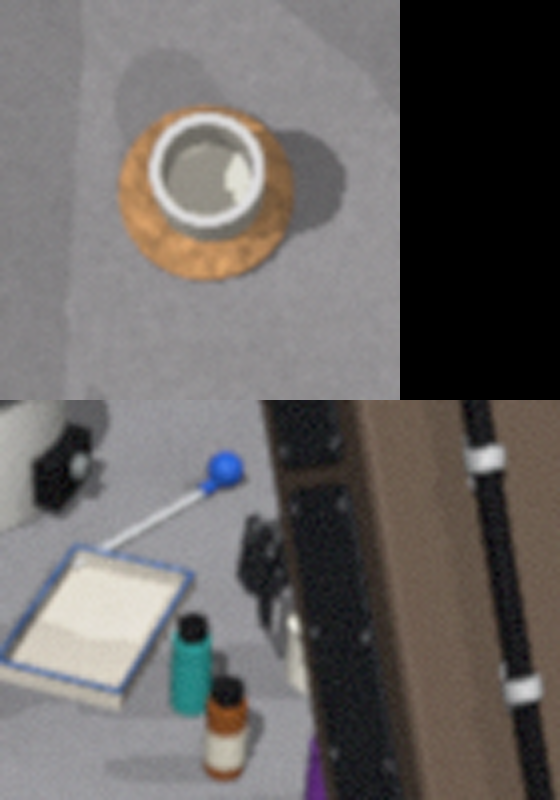

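Top crop: cup rim centred at (251.2,132.5), coaster at (251.2,137.8). The 5.3 px offset is what the height alone would cause (5.2 px), so the cup is centred within about 1 mm. Now for cup_down.

Emit:
servo_tool(
  commands="0 0 0 -0.7 0.6 12 1; 0 0 0 -0.7 0.6 24 1; 0 0 0 -0.7 0.6 32.5 1; 0 0 0 -0.7 0.6 32.5 -1; 0 0 0 -0.7 0.6 32.5 -1; 0 0 0 -0.7 0.6 32.5 -1; 0 0 0 -0.7 0.6 32.5 -1; 0 0 0 -0.7 0.6 32.5 -1; 0 0 0 -0.7 0.6 32.5 -1; 0 0 0 -0.7 0.6 32.5 -1",
  squeeze=20,
)

```text
time: 14.15
position: [400.4, -323.4, 37.1]
tool_rot: [0.924, 0.382, -0.0, 0.0]
force: [-0.5, -0.6, -1.9]
width: 63.0
```

Emit:
servo_tool(
  commands="0 0 0 0 0 0 -1; 0 0 0 0 0 0 -1; 0 0 0 0 0 0 1; 0 0 0 0 0 0 1; 0 0 0 0 0 0 1; 0 0 0 0 0 0 1; 0 0 10 0 0 0 1; 0 0 20 0 0 0 1; 0 0 30 0 0 0 1; 0 0 40 0 0 0 1",
)

```text
time: 15.4
position: [400.4, -323.4, 37.1]
tool_rot: [0.999, 0.04, -0.0, 0.0]
force: [0.2, -0.1, -1.4]
width: 85.3
```

Emit:
servo_tool(
  commands="0 0 10 0 0 0 1; 0 0 20 0 0 0 1; 0 0 30 0 0 0 1; 0 0 40 0 0 0 1; 0 0 50 0 0 0 1; 0 0 50 0 0 0 -1; 0 0 50 0 0 0 -1; 0 0 50 0 0 0 -1; 0 0 50 0 0 0 -1; 0 0 50 0 0 0 -1",
  squeeze=40,
)

```text
time: 16.65
position: [400.3, -323.4, 37.4]
tool_rot: [0.925, -0.381, 0.0, 0.0]
force: [-1.7, 1.0, 5.9]
width: 60.2
```

Emit:
servo_tool(
  commands="0 0 0 0 0 0 -1; 0 0 0 0 0 0 -1; 0 0 0 0 0 0 -1; 0 0 0 0 0 0 -1; 0 0 0 0 0 0 -1; 0 0 0 0 0 0 -1; 0 0 0 0 0 0 -1; 0 0 0 0 0 0 -1; 0 0 0 0 0 0 -1; 0 0 0 0 0 0 -1",
)

```text
time: 17.9
position: [400.3, -323.3, 37.4]
tool_rot: [0.925, -0.381, 0.0, 0.0]
force: [-1.6, 0.8, 5.3]
width: 60.4
```

```bash
python3 go.py 400,-322.5,170,-45 609.6,15.6,170,-45 609.6,15.6,105,-45
```

```text
t 17.9 pos [ 400.3 -323.3   37.4] psi -44.8 w 60.4 F [-1.6  0.8  5.3]
(400.0, -322.5, 170.0, -45.0) -> turn z 0.2 shift -0.8 -0.4 -132.6
(609.6, 15.6, 170.0, -45.0) -> turn z 0.2 shift -90.4 -388.0 -132.6
(609.6, 15.6, 105.0, -45.0) -> turn z 0.2 shift -90.4 -388.0 -67.6
```

Emit:
servo_tool(
  commands="0 0 0 0 0 -30 -1; 0 0 0 0 0 -80 -1; 0 0 0 0 -20 -125 -1; 0 0 0 -16 -70 -133 -1; 0 0 0 -30 -125 -133 -1; 0 0 0 -42 -180 -133 -1; 0 0 0 -55 -235 -133 -1; 0 0 0 -68 -290 -133 -1; 0 0 0 -81 -345 -133 -1; 0 0 0 -88 -375 -133 -1",
)

```text
time: 19.15
position: [604.3, 6.3, 169.7]
tool_rot: [0.925, -0.38, -0.0, 0.0]
force: [-0.9, -0.4, -2.3]
width: 60.8
```

Emit:
servo_tool(
  commands="0 0 0 -2.4 -13 0 -1; 0 0 0 -2.4 -13 20 -1; 0 0 0 -2.4 -13 40 -1; 0 0 0 -2.4 -13 50 -1; 0 0 0 -2.4 -13 54 -1; 0 0 0 -2.4 -13 54 -1; 0 0 0 -2.4 -13 54 -1; 0 0 0 -2.4 -13 54 -1; 0 0 0 -2.4 -13 54 -1; 0 0 0 -2.4 -13 54 -1",
)

```text
time: 20.4
position: [611.1, 14.7, 116.2]
tool_rot: [0.924, -0.383, 0.0, 0.0]
force: [-0.2, -0.0, -2.1]
width: 60.5
```

```bash
python3 - <<'E'
from go import *
show((609.6,15.6,103,-45),(609.6,15.6,100,-45))
b=cams.get_image("side")
crop("side",b,150,120,270,220,6,"s4")
E
```

```text
t 20.4 pos [611.1  14.7 116.2] psi -45.0 w 60.5 F [-0.2 -0.  -2.1]
(609.6, 15.6, 103, -45) -> turn z -0.0 shift -1.7 0.5 13.2
(609.6, 15.6, 100, -45) -> turn z -0.0 shift -1.7 0.5 16.2
```

View pics/s4.png

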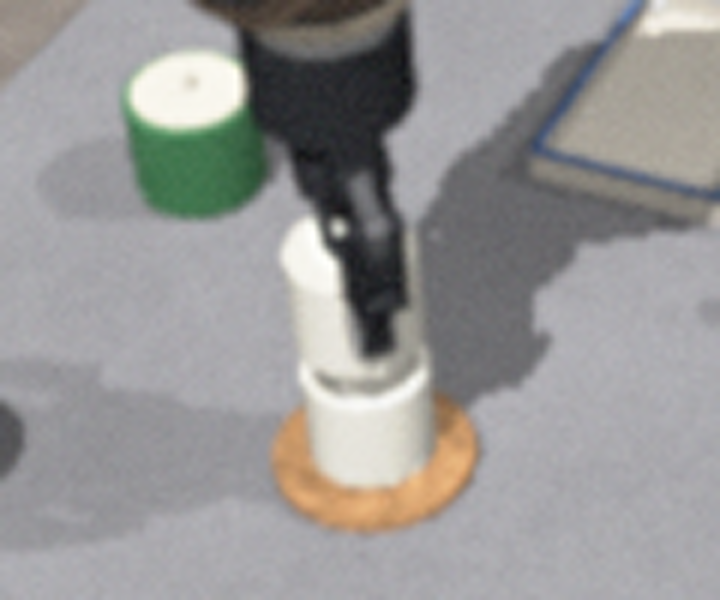

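Side crop: the held cup is upright, about 15 mm above the standing cup, with the sides in line. Correct x/y and lower.

Emit:
servo_tool(
  commands="0 0 0 -1.2 0.5 5 -1; 0 0 0 -1.2 0.5 10 -1; 0 0 0 -1.2 0.5 13 -1; 0 0 0 -1.2 0.5 13 -1; 0 0 0 -1.2 0.5 13 -1; 0 0 0 -1.2 0.5 13 -1; 0 0 0 -1.2 0.5 13 -1; 0 0 0 -1.2 0.5 13 -1; 0 0 0 -1.2 0.5 13 -1; 0 0 0 -1.2 0.5 13 -1",
)

```text
time: 21.7
position: [609.9, 15.2, 103.1]
tool_rot: [0.924, -0.383, 0.0, 0.0]
force: [-0.6, -0.8, -1.2]
width: 60.4
```

```bash
python3 go.py 609.6,15.6,100.4,-45
```

```text
t 21.7 pos [609.9  15.2 103.1] psi -45.0 w 60.4 F [-0.6 -0.8 -1.2]
(609.6, 15.6, 100.4, -45.0) -> turn z -0.0 shift -0.5 -0.1 2.7
```

Emit:
servo_tool(
  commands="0 0 0 -0.4 0 1 -1; 0 0 0 -0.4 0 1.6 -1; 0 0 0 -0.4 0 2.2 -1; 0 0 0 -0.4 0 2.6 -1; 0 0 0 -0.4 0 2.6 -1; 0 0 0 -0.4 0 2.6 -1; 0 0 0 -0.4 0 2.6 -1; 0 0 0 -0.4 0 2.6 -1; 0 0 0 -0.4 0 2.6 -1; 0 0 0 -0.4 0 2.6 -1",
)

```text
time: 22.95
position: [609.6, 15.5, 100.5]
tool_rot: [0.924, -0.383, 0.0, 0.0]
force: [-1.2, -0.6, 0.1]
width: 60.3
```

```bash
python3 go.py 609.6,15.6,100.4,-45
```

```text
t 22.95 pos [609.6  15.5 100.5] psi -45.0 w 60.3 F [-1.2 -0.6  0.1]
(609.6, 15.6, 100.4, -45.0) -> turn z -0.0 shift -0.1 -0.1 0.1
```

Emit:
servo_tool(
  commands="0 0 0 0 0 0 1; 0 0 0 0 0 0 1; 0 0 0 0 0 0 1; 0 0 0 0 0 0 1; 0 0 0 0 0 -20 1; 0 0 0 0 0 -50 1; 0 0 0 0 0 -80 1; 0 0 0 0 0 -100 1; 0 0 0 0 25 -110 1; 0 0 0 0 70 -110 1",
)

```text
time: 24.2
position: [559.2, -34.5, 210.7]
tool_rot: [0.924, -0.382, 0.0, -0.0]
force: [-0.4, -1.3, 0.2]
width: 85.7
```

```bash
python3 go.py 428.7,-182.3,180,42 428.7,-182.3,50,42
```

```text
t 24.2 pos [559.2 -34.5 210.7] psi -45.0 w 85.7 F [-0.4 -1.3  0.2]
(428.7, -182.3, 180.0, 42.0) -> turn z -87.0 shift 12.1 196.8 30.7
(428.7, -182.3, 50.0, 42.0) -> turn z -87.0 shift 12.1 196.8 160.7
```

Emit:
servo_tool(
  commands="0 0 -10 2 30 0 0.2; 0 0 -20 4 70 0 0.2; 0 0 -30 8 120 5 0.2; 0 0 -40 12 170 15 0.2; 0 0 -50 12.1 196.8 30 0.2; 0 0 -60 12.1 196.8 30 0.2; 0 0 -70 12.1 196.8 40 0.2; 0 0 -80 12.1 196.8 50 0.2; 0 0 -87 12.1 196.8 60 0.2; 0 0 -87 12.1 196.8 60 0.2",
  squeeze=25,
)

```text
time: 25.45
position: [428.2, -181.6, 149.9]
tool_rot: [0.934, 0.357, -0.001, -0.001]
force: [-0.5, -0.5, 0.7]
width: 51.3
```

```bash
python3 - <<'E'
from go import *
show((428.7,-182.3,46,42))
a=cams.get_image("top");b=cams.get_image("side")
crop("top",a,200,80,300,180,4,"t5")
crop("side",b,160,110,360,220,4,"s5")
a=cv2.imread("pics/t5.png");b=cv2.imread("pics/s5.png")
cv2.imwrite("pics/c5.png",cv2.resize(np.vstack([np.pad(a,((0,0),(0,b.shape[1]-a.shape[1]),(0,0))),b]),None,fx=.75,fy=.75))
E
```

```text
t 25.45 pos [ 428.2 -181.6  149.9] psi 41.9 w 51.3 F [-0.5 -0.5  0.7]
(428.7, -182.3, 46, 42) -> turn z -0.1 shift -0.1 0.9 103.9
```

View pics/c5.png

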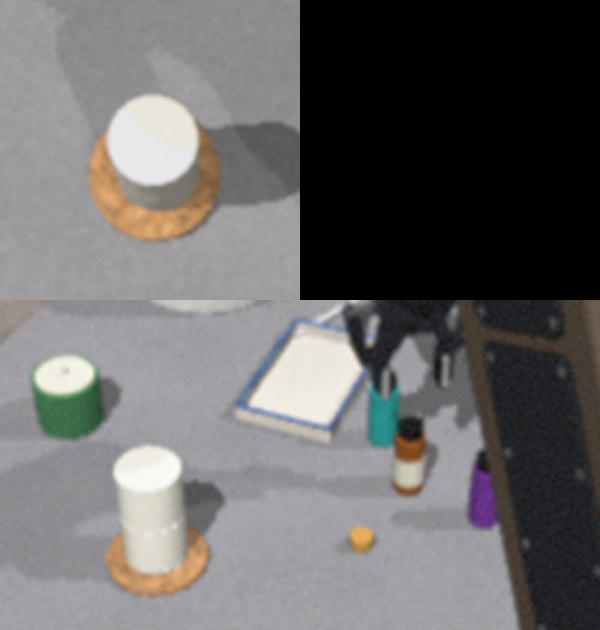

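The cups are squarely stacked: the seam is aligned in the side crop and the cups are concentric on the coaster from above. The gripper is over the tall bottle, so descend and grip.

Emit:
servo_tool(
  commands="0 0 0 0 0.9 25 0.2; 0 0 0 0 0.9 50 0.2; 0 0 0 0 0.9 75 0.2; 0 0 0 0 0.9 95 0.2; 0 0 0 0 0.9 104 0.2; 0 0 0 0 0.9 104 -1; 0 0 0 0 0.9 104 -1; 0 0 0 0 0.9 104 -1; 0 0 0 0 0.9 104 -1; 0 0 0 0 0.9 104 -1",
  squeeze=25,
)

```text
time: 26.8
position: [430.1, -182.3, 46.7]
tool_rot: [0.934, 0.358, 0.0, 0.0]
force: [-0.8, 0.5, 2.3]
width: 31.6
```

```bash
python3 - <<'E'
from go import *
cy,sy=np.cos(-.164),np.sin(-.164)
for k in (39,-39):print(k,581.0-sy*k,261.8+cy*k)
show()
E
```

```text
39 587.3673673962618 300.27670246319224
-39 574.6326326037382 223.3232975368078
t 26.8 pos [ 430.1 -182.3   46.7] psi 42.0 w 31.6 F [-0.8  0.5  2.3]
```

Emit:
servo_tool(
  commands="0 0 0 0 0 -20 -1; 0 0 0 0 0 -60 -1; 0 0 0 0 0 -100 -1; 0 0 0 0 0 -140 -1; 0 0 10 20 -10 -150 -1; 0 0 20 60 -35 -150 -1; 0 0 30 105 -63 -150 -1; 0 0 40 150 -91 -150 -1; 0 0 51.4 195 -120 -150 -1; 0 0 51.4 240 -148 -150 -1",
)

```text
time: 28.05
position: [509.6, 89.9, 196.5]
tool_rot: [0.996, -0.084, 0.0, 0.0]
force: [1.7, 0.1, -1.2]
width: 31.1
```

```bash
python3 go.py 587.4,300.3,190,-9.4 587.4,300.3,80,-9.4
```

```text
t 28.05 pos [509.6  89.9 196.5] psi -9.7 w 31.1 F [ 1.7  0.1 -1.2]
(587.4, 300.3, 190.0, -9.4) -> turn z -0.3 shift 41.3 -220.5 6.5
(587.4, 300.3, 80.0, -9.4) -> turn z -0.3 shift 41.3 -220.5 116.5
```

Emit:
servo_tool(
  commands="0 0 0 10 -55 0 -1; 0 0 0 20 -110 0 -1; 0 0 0 31 -165 5 -1; 0 0 0 39 -210 5 -1; 0 0 0 41.3 -220.5 20 -1; 0 0 0 41.3 -220.5 50 -1; 0 0 0 41.3 -220.5 80 -1; 0 0 0 41.3 -220.5 105 -1; 0 0 0 41.3 -220.5 115 -1; 0 0 0 41.3 -220.5 115 -1",
)

```text
time: 29.3
position: [586.2, 298.4, 81.0]
tool_rot: [0.997, -0.083, -0.001, 0.0]
force: [0.4, 0.8, -0.6]
width: 31.1
```

```bash
python3 - <<'E'
from go import *
show((587.4,300.3,52.5,-9.4))
crop("side",cams.get_image("side"),120,180,270,300,5,"s6")
E
```

```text
t 29.3 pos [586.2 298.4  81. ] psi -9.5 w 31.1 F [ 0.4  0.8 -0.6]
(587.4, 300.3, 52.5, -9.4) -> turn z -0.1 shift 0.9 -2.1 28.5
```

View pics/s6.png

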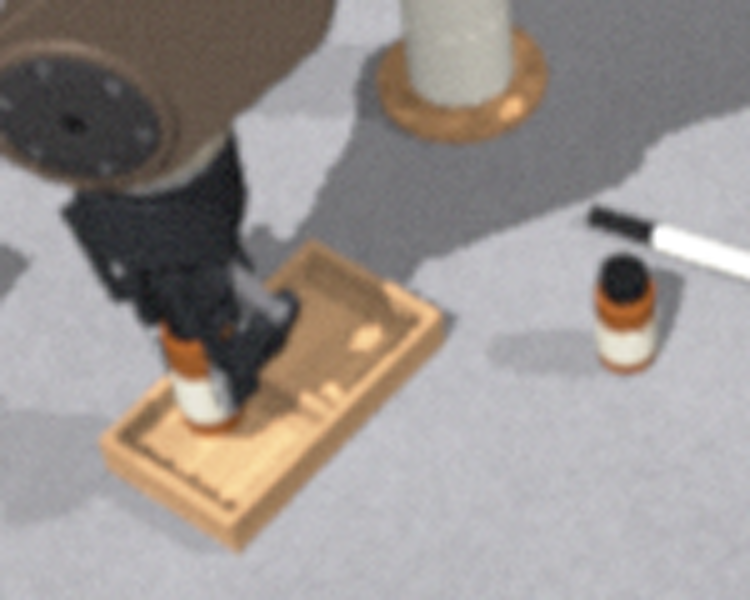

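Side crop: the tall bottle hangs upright over the +y bay (bottom at crop (210,432)), clear of walls. Lower and release.

Emit:
servo_tool(
  commands="0 0 0 0.9 -1.5 10 -1; 0 0 0 0.9 -1.5 19 -1; 0 0 0 0.9 -1.5 25 -1; 0 0 0 0.9 -1.5 28 -1; 0 0 0 0.9 -1.5 29 -1; 0 0 0 0.9 -1.5 29 -1; 0 0 0 0.9 -1.5 29 -1; 0 0 0 0.9 -1.5 29 -1; 0 0 0 0.9 -1.5 29 -1; 0 0 0 0.9 -1.5 29 -1",
)

```text
time: 30.6
position: [587.6, 300.3, 52.5]
tool_rot: [0.997, -0.082, 0.0, 0.0]
force: [0.5, 0.4, -2.2]
width: 31.3
```

```bash
python3 go.py 587.4,300.3,51.7,-9.4
```

```text
t 30.6 pos [587.6 300.3  52.5] psi -9.4 w 31.3 F [ 0.5  0.4 -2.2]
(587.4, 300.3, 51.7, -9.4) -> turn z -0.0 shift -0.2 0.0 0.8
```

Emit:
servo_tool(
  commands="0 0 0 0 0 0.9 -1; 0 0 0 0 0 0.9 -1; 0 0 0 0 0 0.9 0.2; 0 0 0 0 0 0.9 0.2; 0 0 0 0 0 0.9 0.2; 0 0 0 0 0 0.9 0.2; 0 0 0 0 0 -20 0.2; 0 0 0 0 0 -60 0.2; 0 0 0 0 0 -100 0.2; 0 0 0 0 0 -110 0.2",
)

```text
time: 31.85
position: [588.4, 300.7, 166.7]
tool_rot: [0.997, -0.082, 0.002, -0.001]
force: [-0.6, -0.3, -0.1]
width: 51.2
```

```bash
python3 go.py 433,153.3,110,-9.4 433,153.3,41,-9.4
```

```text
t 31.85 pos [588.4 300.7 166.7] psi -9.4 w 51.2 F [-0.6 -0.3 -0.1]
(433.0, 153.3, 110.0, -9.4) -> turn z -0.0 shift -129.1 170.9 56.7
(433.0, 153.3, 41.0, -9.4) -> turn z -0.0 shift -129.1 170.9 125.7
```

Emit:
servo_tool(
  commands="0 0 0 -31 41 0 0.2; 0 0 0 -65 86 10 0.2; 0 0 0 -98 130 30 0.2; 0 0 0 -124 164 45 0.2; 0 0 0 -129.1 170.9 57 0.2; 0 0 0 -129.1 170.9 62 0.2; 0 0 0 -129.1 170.9 85 0.2; 0 0 0 -129.1 170.9 105 0.2; 0 0 0 -129.1 170.9 120 0.2; 0 0 0 -129.1 170.9 125.7 0.2",
)

```text
time: 33.1
position: [432.5, 153.3, 36.2]
tool_rot: [0.997, -0.082, -0.0, 0.0]
force: [-1.4, -0.3, 1.1]
width: 50.9
```

Emit:
servo_tool(
  commands="0 0 0 0 0 0 0.2; 0 0 0 0 0 0 -1; 0 0 0 0 0 0 -1; 0 0 0 0 0 0 -1; 0 0 0 0 0 0 -1; 0 0 0 0 0 0 -1; 0 0 0 0 0 -10 -1; 0 0 0 0 0 -50 -1; 0 0 0 0 0 -90 -1; 0 0 0 0 0 -100 -1",
)

```text
time: 34.35
position: [432.7, 153.0, 139.2]
tool_rot: [0.997, -0.082, 0.002, -0.0]
force: [0.3, -0.2, -1.2]
width: 31.6
```

```bash
python3 - <<'E'
from go import *
show((574.6,223.3,140,-9.4),(574.6,223.3,75,-9.4))
crop("side",cams.get_image("side"),120,160,320,310,4,"s7")
E
```

```text
t 34.35 pos [432.7 153.  139.2] psi -9.4 w 31.6 F [ 0.3 -0.2 -1.2]
(574.6, 223.3, 140, -9.4) -> turn z -0.0 shift 128.5 -92.6 -0.8
(574.6, 223.3, 75, -9.4) -> turn z -0.0 shift 128.5 -92.6 64.2
```

View pics/s7.png

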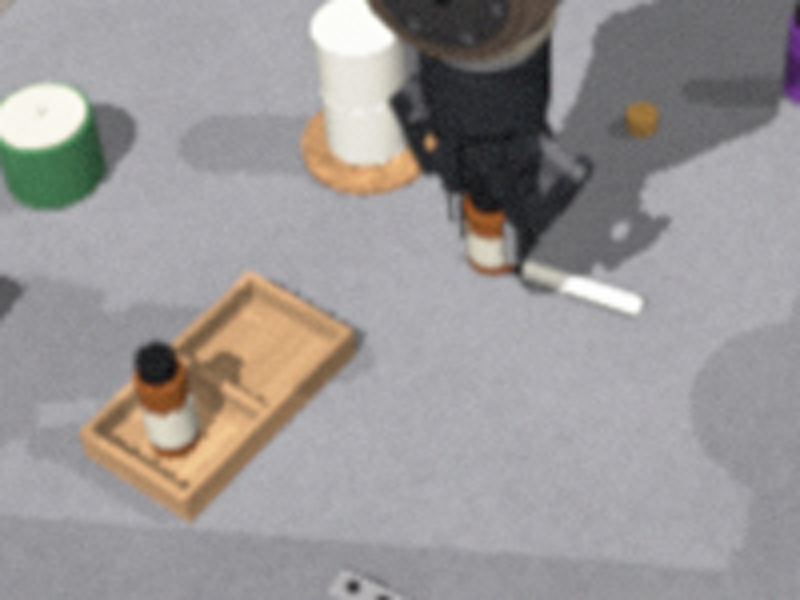

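Side crop: the tall bottle stands upright in the +y bay, and the short one is held aloft with the marker undisturbed. Carry it to the −y bay.

Emit:
servo_tool(
  commands="0 0 0 30 -22 0 -1; 0 0 0 70 -50 0 -1; 0 0 0 105 -76 0 -1; 0 0 0 124 -90 0 -1; 0 0 0 128.5 -92.6 10 -1; 0 0 0 128.5 -92.6 35 -1; 0 0 0 128.5 -92.6 55 -1; 0 0 0 128.5 -92.6 64 -1; 0 0 0 128.5 -92.6 70 -1; 0 0 0 128.5 -92.6 70 -1",
)

```text
time: 35.65
position: [573.9, 223.1, 66.6]
tool_rot: [0.997, -0.082, -0.0, 0.0]
force: [-1.1, 0.1, -1.1]
width: 31.3
```

Emit:
servo_tool(
  commands="0 0 0 0 0 8 -1; 0 0 0 0 0 14 -1; 0 0 0 0 0 19 -1; 0 0 0 0 0 22 -1; 0 0 0 0 0 22 -1; 0 0 0 0 0 22 -1; 0 0 0 0 0 22 -1; 0 0 0 0 0 22 -1; 0 0 0 0 0 22 -1; 0 0 0 0 0 22 -1",
)

```text
time: 36.9
position: [574.1, 223.2, 44.8]
tool_rot: [0.997, -0.082, 0.0, 0.0]
force: [0.4, 0.2, -0.9]
width: 31.5
```

```bash
python3 - <<'E'
from go import *
show((574.6,223.3,45,-9.4))
crop("side",cams.get_image("side"),130,190,250,290,6,"s8")
E
```

```text
t 36.9 pos [574.1 223.2  44.8] psi -9.4 w 31.5 F [ 0.4  0.2 -0.9]
(574.6, 223.3, 45, -9.4) -> turn z -0.0 shift 0.5 -0.2 -0.2
```

View pics/s8.png

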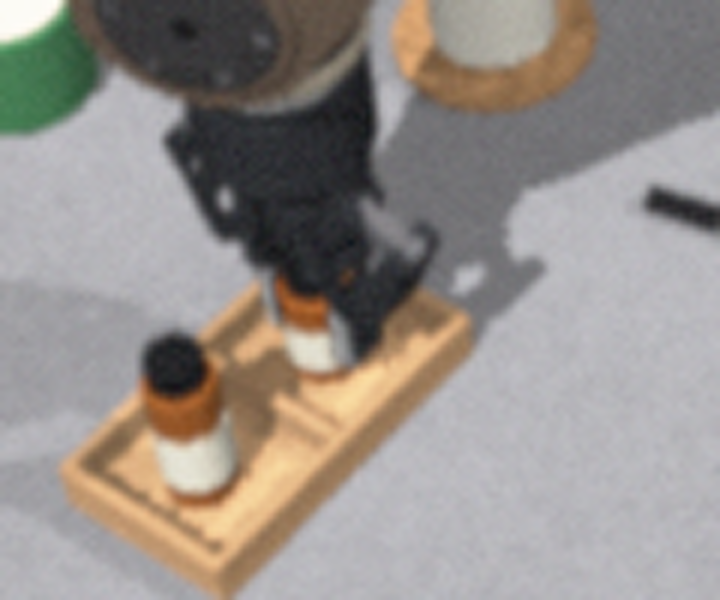

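Side crop: the short bottle is down in the −y bay, not touching any wall. Ease it down a last 0.7 mm, release narrowly, rise.

Emit:
servo_tool(
  commands="0 0 0 0 0 0.4 -1; 0 0 0 0 0 0.7 -1; 0 0 0 0 0 0.7 -0.1; 0 0 0 0 0 0.7 -0.1; 0 0 0 0 0 0.7 -0.1; 0 0 0 0 0 0.7 -0.1; 0 0 0 0 0 -20 -0.1; 0 0 0 0 0 -60 -0.1; 0 0 0 0 0 -100 -0.1; 0 0 0 0 0 -120 -0.1",
)

```text
time: 38.2
position: [574.5, 223.3, 167.0]
tool_rot: [0.997, -0.082, 0.001, -0.0]
force: [-0.2, 0.1, 0.5]
width: 38.6
```

```bash
python3 go.py 392,350,100,86.6 392,350,45,86.6
```

```text
t 38.2 pos [574.5 223.3 167. ] psi -9.4 w 38.6 F [-0.2  0.1  0.5]
(392.0, 350.0, 100.0, 86.6) -> turn z -96.0 shift -200.8 -95.0 67.0
(392.0, 350.0, 45.0, 86.6) -> turn z -96.0 shift -200.8 -95.0 122.0
```

Emit:
servo_tool(
  commands="0 0 -10 -20 -10 0 -0.1; 0 0 -20 -55 -26 0 -0.1; 0 0 -30 -95 -45 0 -0.1; 0 0 -40 -135 -64 10 -0.1; 0 0 -50 -175 -83 30 -0.1; 0 0 -60 -196 -93 50 -0.1; 0 0 -70 -200.8 -95 67 -0.1; 0 0 -80 -200.8 -95 85 -0.1; 0 0 -90 -200.8 -95 105 -0.1; 0 0 -96 -200.8 -95 112 -0.1",
  squeeze=40,
)

```text
time: 39.45
position: [391.3, 349.7, 51.8]
tool_rot: [0.726, 0.687, -0.001, -0.0]
force: [-0.1, 0.1, 0.2]
width: 38.4
```

```bash
python3 - <<'E'
from go import *
show((392,350,27,86.6))
a=cams.get_image("top");b=cams.get_image("side")
crop("top",a,80,190,190,280,4,"t9")
crop("side",b,170,190,310,350,4,"s9")
cv2.imwrite("pics/t9f.png",a)
a=cv2.imread("pics/t9.png");b=cv2.imread("pics/s9.png")
cv2.imwrite("pics/c9.png",cv2.resize(np.vstack([np.pad(a,((0,0),(0,b.shape[1]-a.shape[1]),(0,0))),b]),None,fx=.6,fy=.6))
E
```

```text
t 39.45 pos [391.3 349.7  51.8] psi 86.8 w 38.4 F [-0.1  0.1  0.2]
(392, 350, 27, 86.6) -> turn z 0.2 shift 0.4 0.6 24.8
```

View pics/c9.png

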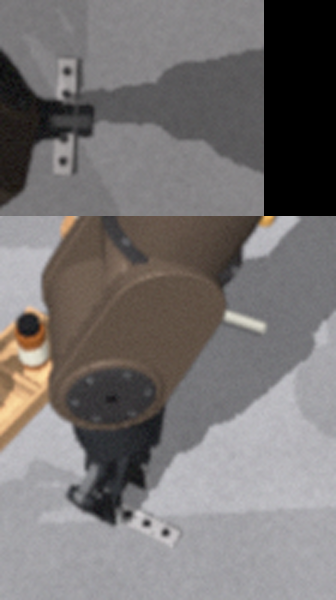

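Top crop: the jaws straddle the bar across its middle, with the bar running along the row of holes. Descend and grip.

Emit:
servo_tool(
  commands="0 0 0 0.4 0.6 10 -0.1; 0 0 0 0.4 0.6 18 -0.1; 0 0 0 0.4 0.6 23 -0.1; 0 0 0 0.4 0.6 24.5 -0.1; 0 0 0 0.4 0.6 24.5 -0.1; 0 0 0 0.4 0.6 24.5 -1; 0 0 0 0.4 0.6 24.5 -1; 0 0 0 0.4 0.6 24.5 -1; 0 0 0 0.4 0.6 24.5 -1; 0 0 0 0.4 0.6 24.5 -1",
)

```text
time: 40.8
position: [392.3, 350.3, 28.6]
tool_rot: [0.728, 0.686, 0.0, 0.0]
force: [-0.6, -0.8, 5.8]
width: 15.9
```

Emit:
servo_tool(
  commands="0 0 0 0 0 0 -1; 0 0 0 0 0 -10 -1; 0 0 0 0 0 -30 -1; 0 0 0 0 0 -60 -1; 0 0 0 0 0 -100 -1; 0 0 0 0 0 -140 -1; 0 0 0 0 0 -160 -1; 0 0 0 0 0 -170 -1; 0 0 0 0 0 -170 -1; 0 0 0 0 0 -170 -1",
)

```text
time: 42.05
position: [392.0, 350.0, 197.4]
tool_rot: [0.728, 0.686, -0.001, -0.0]
force: [0.4, -0.2, -0.7]
width: 16.1
```

```bash
python3 - <<'E'
from go import *
show((450,150,190,60),(520,-100,190,30),(588.6,-295.3,190,3),(588.6,-295.3,70,3))
crop("top",cams.get_image("top"),40,150,190,280,4,"t10")
E
```

```text
t 42.05 pos [392.  350.  197.4] psi 86.6 w 16.1 F [ 0.4 -0.2 -0.7]
(450, 150, 190, 60) -> turn z 26.6 shift -196.1 69.9 7.4
(520, -100, 190, 30) -> turn z 56.6 shift -441.5 154.8 7.4
(588.6, -295.3, 190, 3) -> turn z 83.6 shift -632.3 235.1 7.4
(588.6, -295.3, 70, 3) -> turn z 83.6 shift -632.3 235.1 127.4
```

View pics/t10.png

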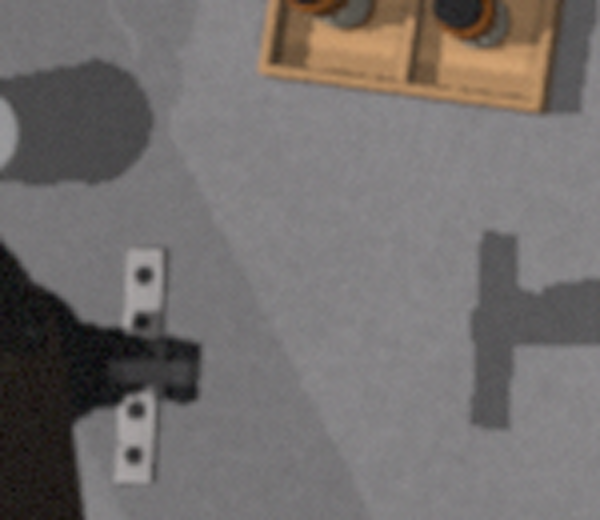

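Top crop: the bar is lifted and level, gripped at its middle, and both bottles stand in the caddy. Carry it to the tray.

Emit:
servo_tool(
  commands="0 0 8 -40 15 0 -1; 0 0 16 -95 35 0 -1; 0 0 24 -150 55 0 -1; 0 0 32 -205 75 0 -1; 0 0 40 -260 95 0 -1; 0 0 48 -315 115 0 -1; 0 0 56 -370 136 0 -1; 0 0 64 -425 157 0 -1; 0 0 72 -480 178 0 -1; 0 0 80 -535 199 0 -1",
)

```text
time: 43.35
position: [558.9, -197.8, 197.4]
tool_rot: [0.999, 0.055, -0.001, -0.0]
force: [0.3, 1.0, -0.3]
width: 15.7
```

```bash
python3 go.py 588.6,-295.3,190,3 588.6,-295.3,50,3
```

```text
t 43.35 pos [ 558.9 -197.8  197.4] psi 6.3 w 15.7 F [ 0.3  1.  -0.3]
(588.6, -295.3, 190.0, 3.0) -> turn z 3.3 shift 18.9 100.2 7.4
(588.6, -295.3, 50.0, 3.0) -> turn z 3.3 shift 18.9 100.2 147.4
```

Emit:
servo_tool(
  commands="0 0 3.3 7 35 0 -1; 0 0 3.3 14 75 5 -1; 0 0 3.3 18.9 97 10 -1; 0 0 3.3 18.9 100.2 35 -1; 0 0 3.3 18.9 100.2 70 -1; 0 0 3.3 18.9 100.2 105 -1; 0 0 3.3 18.9 100.2 130 -1; 0 0 3.3 18.9 100.2 145 -1; 0 0 3.3 18.9 100.2 147 -1; 0 0 3.3 18.9 100.2 147 -1",
)

```text
time: 44.6
position: [589.3, -293.4, 51.9]
tool_rot: [1.0, 0.028, 0.0, 0.0]
force: [1.1, -0.5, 0.7]
width: 15.7
```

```bash
python3 - <<'E'
from go import *
show((588.6,-295.3,33.4,3))
crop("side",cams.get_image("side"),200,80,340,180,5.5,"s11")
E
```

```text
t 44.6 pos [ 589.3 -293.4   51.9] psi 3.3 w 15.7 F [ 1.1 -0.5  0.7]
(588.6, -295.3, 33.4, 3) -> turn z 0.3 shift -0.8 1.9 18.5
```

View pics/s11.png

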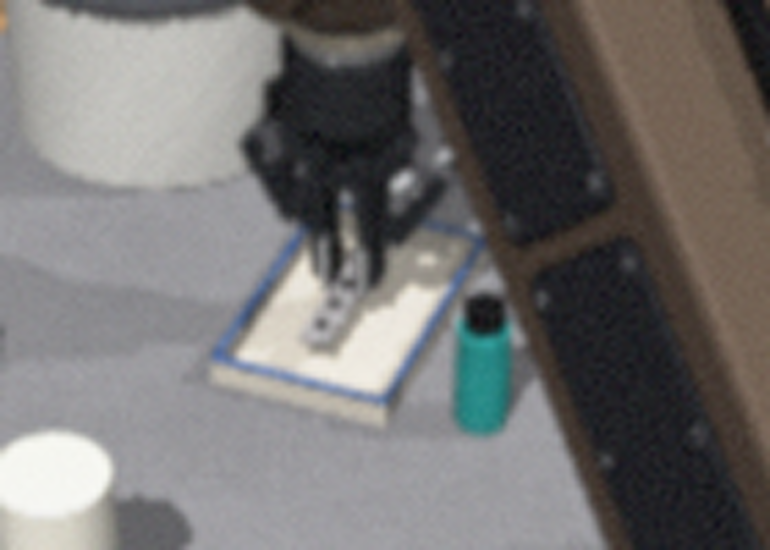

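Side crop: the bar is level over the tray, aligned lengthwise and well inside the rim. Lower it.

Emit:
servo_tool(
  commands="0 0 0.3 -0.8 1.5 7 -1; 0 0 0.3 -0.8 1.5 13 -1; 0 0 0.3 -0.8 1.5 16 -1; 0 0 0.3 -0.8 1.5 18 -1; 0 0 0.3 -0.8 1.5 18.5 -1; 0 0 0.3 -0.8 1.5 18.5 -1; 0 0 0.3 -0.8 1.5 18.5 -1; 0 0 0.3 -0.8 1.5 18.5 -1; 0 0 0.3 -0.8 1.5 18.5 -1; 0 0 0.3 -0.8 1.5 18.5 -1",
)

```text
time: 45.9
position: [588.3, -294.7, 32.8]
tool_rot: [1.0, 0.026, 0.0, 0.0]
force: [-0.3, -0.2, -0.7]
width: 15.9
```

```bash
python3 go.py 588.6,-295.3,32.5,3
```

```text
t 45.9 pos [ 588.3 -294.7   32.8] psi 3.0 w 15.9 F [-0.3 -0.2 -0.7]
(588.6, -295.3, 32.5, 3.0) -> turn z -0.0 shift 0.3 0.6 0.3
```

Emit:
servo_tool(
  commands="0 0 0 0 0 0.5 -1; 0 0 0 0 0 0.8 -1; 0 0 0 0 0 0.8 -0.3; 0 0 0 0 0 0.8 -0.3; 0 0 0 0 0 0.8 -0.3; 0 0 0 0 0 0.8 -0.3; 0 0 0 0 0 -20 -0.3; 0 0 0 0 0 -60 -0.3; 0 0 0 0 0 -120 -0.3; 0 0 0 0 0 -180 -0.3",
)

```text
time: 47.15
position: [588.0, -294.5, 216.2]
tool_rot: [1.0, 0.026, 0.0, 0.0]
force: [-0.2, 0.2, -0.3]
width: 29.8
```

Emit:
servo_tool(
  commands="0 0 0 -30 35 -10 0; 0 0 0 -65 70 -20 0; 0 0 0 -100 105 -30 0; 0 0 0 -135 140 -30 0; 0 0 0 -170 175 -30 0; 0 0 0 -205 210 -30 0; 0 0 0 -240 240 -30 0; 0 0 0 -275 265 -30 0; 0 0 0 -310 285 -30 0; 0 0 0 -330 290 -30 0",
)

```text
time: 48.4
position: [272.0, -602.1, 244.0]
tool_rot: [1.0, 0.025, 0.0, 0.001]
force: [0.2, -0.1, 0.1]
width: 42.9
```

```bash
python3 - <<'E'
from go import *
show()
a=cams.get_image("top");b=cams.get_image("side")
crop("top",a,90,90,450,280,2.2,"t12"); crop("side",b,120,100,350,280,3.3,"s12")
E
```

```text
t 48.4 pos [ 272.  -602.1  244. ] psi 2.9 w 42.9 F [ 0.2 -0.1  0.1]
```

The picture limit is reached, so I'll do the final check by numbers.

```bash
python3 - <<'E'
from h import *
a0=cv2.imread("pics/top0.png"); a=cams.get_image("top"); g=cv2.cvtColor(a,6); g0=cv2.cvtColor(a0,6)
# bystanders and decoys: shift between first and last picture
for n,(u,v,r) in dict(marker=(226,220,30),tin=(299,213,10),turq=(371,190,14),purple=(342,256,14)).items():
    T=g0[v-r:v+r,u-r//1:u+r]; m=cv2.matchTemplate(g[v-r-6:v+r+6,u-r-6:u+r+6],T,cv2.TM_CCOEFF_NORMED); _,s,_,l=cv2.minMaxLoc(m); print(n,"shift px",(l[0]-6,l[1]-6),round(s,3))
# bar holes in tray
t=g[118:166,355:432]; _,_,st,c=cv2.connectedComponentsWithStats((t<95).astype(np.uint8))
for s,p in zip(st[1:],c[1:]):
    if 2<s[4]<60: print("dark in tray",(p+[355,118]).round(1),s[4],ray("top",*(p+[355,118]),10).round(0))
# caps in caddy
t=g[125:185,100:190]; _,_,st,c=cv2.connectedComponentsWithStats((t<45).astype(np.uint8))
for s,p in zip(st[1:],c[1:]):
    if s[4]>30: q=p+[100,125]; print("cap",q.round(1),s[4],"z84",ray("top",*q,84).round(0),"z71",ray("top",*q,71).round(0))
# cup base
t=g[100:170,215:290]; _,_,st,c=cv2.connectedComponentsWithStats((t>185).astype(np.uint8))
for s,p in zip(st[1:],c[1:]):
    if s[4]>50: print("cup top",(p+[215,100]).round(1),s, ray("top",*(p+[215,100]),118).round(1))
print(readout.sense()["width"])
E
```

```text
marker shift px (0, 0) 0.794
tin shift px (0, 0) 0.98
turq shift px (0, 0) 0.997
purple shift px (0, 0) 0.997
dark in tray [409.2 140. ] 10 [ 593. -335.]
dark in tray [390.1 141.9] 8 [ 590. -293.]
dark in tray [399.9 140.9] 8 [ 591. -315.]
dark in tray [371.9 143.1] 8 [ 588. -252.]
dark in tray [381.  142.5] 6 [ 589. -273.]
dark in tray [355.4 159.3] 18 [ 553. -214.]
dark in tray [421.7 163.4] 31 [ 539. -360.]
dark in tray [402.7 164.9] 15 [ 537. -318.]
cap [116.3 144.4] 88 z84 [589. 300.] z71 [591. 304.]
cap [154.6 151.1] 89 z84 [572. 219.] z71 [574. 222.]
cup top [250.3 126.2] [ 21  12  29  29 651] [610.8  15.6]
42.58892497448578
```

```bash
python3 -c "
from workcell import workorder
print(workorder.finish_job())"
```

```text
the job is handed in; nothing more can be done
None
```

The candle bench is in order and I handed the job in at about 48 s of robot time, well inside the 141 s limit.

I worked in the order asked:
1. **Cups:** I set cup_up in the middle of the coaster and closed it with cup_down, rim on rim. I centred each cup first by squeezing it at two angles, 90° apart.
2. **Bottles:** The tall one stands in the caddy's +y bay and the short one in the −y bay.
3. **Bar:** The wick bar lies flat in the tray, lengthwise.

The last checks came from the final top image, measured by script, because I had used up the 16 viewable pictures:
- **Cups:** The top of the stack is at (610.8, 15.6) mm, within about 1.5 mm of the coaster centre, and shows as one full round disc. An earlier view showed the two rims aligned.
- **Bottles:** The caps are at about (589, 300) and (574, 222) mm, each within about 4 mm of its bay's centre.
- **Bar:** All five holes show in a row along the tray's length, with the middle hole at (590, −293) mm, near the tray's centre.
- **Bystanders and look-alikes:** The marker, tin, and turquoise and purple bottles all show zero pixel shift. The marker's match score was only 0.79, probably because a cup had left that part of the image; the others scored 0.98 or better.

No check failed. One thing disagreed: the two cameras differed by up to about 18 mm before I fitted for lens distortion. Even after that, some points in the side view were still off by up to 2 pixels.

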